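Clear the saw throat and refit the throat plate

ROBOT

A 6-joint arm with a two-finger parallel gripper is mounted at the origin on the work surface. World frame = base frame: x ahead of the robot, y to its left, z up, the work surface at z = 0. Lengths are in m, angles in rad, forces in N, time in s.
With the tool pointing down it reaches from about 0.375 to 0.9 m from the base axis. Payload 3.1 kg.
Tool frame: the origin (TCP) lies midway between the tips of the shut fingers; the grasp point (between the pads) lies 19 mm behind it; x points along the fingers, y is the direction in which the jaws open and shut, and the axes are right-handed (so a half turn about x gives the same grasp; the last joint's range is limited). The gripper opens to 87 mm and grips with 3 to 60 N. Pads are 19 mm wide; open, the fingers measure 117 mm over their backs; the gripper's body (75 mm by 190 mm) begins 51 mm behind the grasp point.
Start: joints at [0.957, 0.527, 1.433, -0, 1.181, -0.178], TCP at [0.264, 0.567, 0.223] pointing down, gripper open.
Joint ranges: [-3.08, 3.08], [-0.75, 2.2], [0.22, 2.44], [-1.43, 4.57], [0, 2.65], [-2.85, 2.85]. Speed limits (rad/s): [2.79, 2.79, 3.14, 3.14, 3.14, 3.14].

INTERFACE

Orientations are given as a unit quaternion [x, y, z, w].
In Python, from rig import get_obs, imaging, robot gives the robot as it stands.
- The arm moves only by the shell command python3 -m inch 'ROWS' [FORCE]. ROWS is JSON, a list of rows, each a list of 3 entries, a list of its own where there are three numbers: the finger opening in mm, from 0 to 87, then the shift along the tool's x, y, z in mm, then the turn, a rotation vector about the tool's x, y, z in degrees. In form: [[grip, [dx, dy, dz], [wx, wy, wz]], ...]. A call has 1 to 12 rows; each row shifts and turns the pose as measured when the row begins, along the tool's axes as they then stand; what a row does not reach is not made up. A row lasts 1/8 s, in which the tool goes at most 62.5 mm and 10.7 degrees, less where a joint would pass 70% of its speed; a pose out of reach is approached as far as the arm can. A call with a gripper value outside its range is refused whole. The fingers move at their own pace and stop on an object; FORCE is the grip in N (left out, the last holds). Time passes only in rows, so rows that do not move let the fingers close. It gives the time, the measured TCP pose, the force and the opening at its end, in the units of the state.
- get_obs(): the state, without advancing time (a new reading comes with each control period).
- imaging.camera(name): name is "side" or "top" or "wrist"; returns the picture (400x640x3 uint8, red, green, blue); there is no depth.
- imaging.camera_params(name): a dict with "camera_matrix" (3x3 intrinsics, pixels), "k1" (the pictures are not rectified: a ray, as slopes to the right and down, at radius r is drawn at 1 + k1 r^2 times it, then the intrinsics apply), "xyz" and "rotation" of the camera in the world. Camera axes: x right, y down, z forward; pixel columns grow to the right and rows downward; lengths in m; the calibration is good to about 2 mm. A picture is of the moment at which its call begins: read the wrist's pose just before it. camera_params takes no time and is no camera call; for the wrist camera it gives the pose at the moment of the call.
- robot.hand_in(): hands the job in, once; it reports no verdict.
Trained networks look in the newest picture that a camera, given by its name, has taken for a name from the list of things; names that differ only in an ending like _2 or _b are one class to them, and where a whole thing is asked for, a point or a joint stands for the part that bears it (a point fixed in the world has none). Each returns a list of dicts, best first, with "confidence" (0 to 1); they miss things now and then, are a little off and sometimes report something else, mostly with a low value. They report only what shows in the picture. A call takes as long as a camera call. They do not tell look-alikes from the thing itself.
- imaging.cut_out(camera, target): "pixels" (400x640 bool, what is visible of it) and "box" ([centre column, centre row, width, height] in pixels, round what is visible of it).
- imaging.tip_of(camera, target): "pixel" ([column, row] in pixels: a listed point, or the origin of a listed thing).
The state is a dict: "time": time; "q": joint angles; "joint_velocities": joint speeds; "joint_torque": joint torques, N m; "position": TCP position; "tool_rot": TCP orientation; "ft_force": force on the tool from outside, world axes, zero at the start; "moment": the same for the moment, N m; "grip_width": finger opening in m.
Only numpy, scipy, OpenCV 4.12 (cv2) and the standard library are available. Lean on these libraries where they do the work, as an engineer would, in place of code of your own. Each camera call takes 0.05 s, during which the arm holds its last target. There are 200 camera calls.

TASK

One wooden offcut has come to rest across the open throat of the table saw and another lies beside it: put both into the scrap bin. Then put the throat plate back: tip it, slip its tongue under the lip at the far end of the throat, let the near end down and press it past the spring clip until the whole plate is flush with the saw table. Leave everything else where it lies.

Things in the scene. Friction and masses are not known exactly. Their poses are not given: they have to be found in the camera images.
- throat (a point): Centre of the table saw's throat, at the level of the table top (world height 0). The throat is a square-cornered opening in the flat steel saw table, 213 mm long (x from -107 to +106 mm) and 68 mm wide (y). x runs along it to its far end, away from the robot; z up. The saw stands level, turned a little. Inside it is open to 80 mm down, but for four lugs and a clip.
- lip_edge (a point): Middle of the throat's far edge, at table-top level; axes as the throat's. Here the table thins to a lip, 5.5 mm thick, open underneath over the throat's whole width, so that the plate's tongue can lie under it (seated: 1.5 mm to spare above the tongue).
- front_edge (a point): Middle of the throat's front edge (nearest the robot), at table-top level; axes as the throat's. A steel spring clip, 20 mm wide, is set in the wall here: it slopes out to 4.5 mm off the wall at 7 mm down and is upright below. It yields to the wall. A plate let down with its tongue under the lip stops on it, near end proud; some 5 to 15 N down on the near end's middle takes it past.
- lug (a point): Middle of the top of one of the four lugs that carry the plate: 14 mm square, 12 mm below the table top, against the side walls, at x = -80 and +80 mm and y = -27 and +27 mm from the throat's centre.
- plate_mid (a point): Centre (half-way up) of the throat plate: loose flat aluminium plate, 210 mm long (x, without its tongue), 64 mm wide (y), 12 mm thick, about 0.3 kg, corners rounded to 12 mm, underside edges bevelled, a narrow blade slot down its middle. It starts flat on the saw table, right way up, x roughly away from the robot. Seated, it lies 6 mm below the throat's centre, axes along the throat's.
- plate_front (a point): Middle of the top edge of the plate's near end (opposite the tongue), 105 mm from its centre in -x and 6 mm up; axes as the plate's.
- plate_rear (a point): Middle of the top edge of the plate's far end, 105 mm from its centre in +x and 6 mm up; axes as the plate's. The tongue projects 14 mm further in +x below it: 44 mm wide, 5 mm thick, level with the plate's underside.
- offcut_long_mid (a point): Centre of the long wooden offcut, a dark block 110 x 26 x 22 mm (x, y, z), 0.05 kg, lying flat on the saw table across the throat, bridging it.
- offcut_short_mid (a point): Centre of the short wooden offcut, a dark block 70 x 38 x 20 mm (x, y, z), 0.045 kg, lying flat on the saw table to the left or the right of the throat.
- bin: Open-topped grey plastic scrap bin, fixed on the saw table left or right of the throat; outside 170 x 120 x 70 mm (x, y, z), walls and floor 4 mm. Origin at the centre of its underside.
- tape_measure: Bystander, to be left alone: tape measure, 62 x 34 x 52 mm grey case; on the saw table. Origin at its underside.
- square: Bystander, to be left alone: steel try square lying flat, stock 24 x 90 x 16 mm, blade 150 x 28 mm; on the saw table. Origin at its underside.
- glue_jar: Bystander, to be left alone: glass glue jar, 64 mm across, 68 mm tall, with a brush laid across its top (to 80 mm high), its handle overhanging to the far left; on the saw table. Origin at its underside.
- push_stick: Bystander, to be left alone: plywood push stick lying flat, 300 x 60 x 12 mm; on the saw table. Origin at its underside.
- pencil: Bystander, to be left alone: carpenter's pencil, 168 mm long; on the saw table. Origin at its underside.
- arbor_wrench: Bystander, to be left alone: flat steel spanner, 200 mm long; on the saw table. Origin at its underside.
- edge_sample: Bystander, to be left alone: curved sample of inlaid table edge, about 170 x 45 x 24 mm; on the saw table. Origin at its underside.
Mind the look-alikes: they are no part of the job. Leave any purple look-alike of the part that bears offcut_short_mid alone.

How it is judged:
By the outcome, as a careful person would: the job done as asked, in the order asked, and still so for the second after the job is handed in, with the robot touching nothing.
It also fails if it takes over 72 s, if anything falls off the work surface, if the arm or the gripper's body presses on something with over 40 N, if the wrist force passes 120 N, or if a joint passes its speed limit or range.

## Working session

There is one attempt and no reset: what is moved stays moved. The work goes in short steps, Python scripts to look and compute and a shell command to move; the robot and the scene stay as the last step left them, time stands still between calls to the robot, and variables do not carry over. Pictures are saved under pics/ and viewed, about 8 in all and at most 12, crops included, and the job is handed in when it is done.

```bash
ls; mkdir -p pics; cat > h.py <<'E'
import numpy as np, cv2
from scipy.spatial.transform import Rotation as R
from rig import get_obs, imaging, robot
def RM(p):
    r=np.array(p["rotation"],float)
    return r if r.shape==(3,3) else R.from_quat(r).as_matrix()
def px2w(p,px,z=0.):
    K=np.array(p["camera_matrix"],float);k=p["k1"]
    d=np.linalg.inv(K)@np.array([px[0],px[1],1.]);d=d[:2]
    u=d.copy()
    for _ in range(30):u=d/(1+k*(u@u))
    v=RM(p)@np.array([u[0],u[1],1.]);o=np.array(p["xyz"],float)
    return o+v*(z-o[2])/v[2]
def w2px(p,w):
    c=RM(p).T@(np.array(w,float)-np.array(p["xyz"],float));u=c[:2]/c[2]
    u=u*(1+p["k1"]*(u@u));K=np.array(p["camera_matrix"],float)
    return (K@np.array([u[0],u[1],1.]))[:2]
def save(n,f):
    im=imaging.camera(n);cv2.imwrite("pics/"+f+".png",im[:,:,::-1]);return im
def mrect(cam,p,pix,z):
    # min-area rect of mask projected to height z: centre(m), size, yaw deg of long side
    c,_=cv2.findContours(pix.astype(np.uint8),cv2.RETR_EXTERNAL,cv2.CHAIN_APPROX_NONE)
    c=max(c,key=cv2.contourArea)[:,0,:]
    w=np.array([px2w(p,q,z)[:2] for q in c])*1000
    (cx,cy),(a,b),t=cv2.minAreaRect(w.astype(np.float32))
    if a<b:a,b,t=b,a,t+90
    return np.round([cx,cy,a,b,(t+90)%180-90],1)
E
python3 - <<'E'
from h import *
print(get_obs())
for n in("top","side"):
    save(n,n+"0");p=imaging.camera_params(n);print(n,p["xyz"],p["k1"],np.shape(p["rotation"]))
    for t,z in(("throat",0),("lip_edge",0),("front_edge",0),("plate_mid",.012),("plate_front",.012),("plate_rear",.012),("offcut_long_mid",.022),("offcut_short_mid",.02),("bin",0)):
        for d in imaging.tip_of(n,t)[:3]:
            print(t,np.round(d["pixel"]),round(d["confidence"],2),np.round(px2w(p,d["pixel"],z)*1000))
E
```

```text
pics
{'time': 0.0, 'q': array([ 9.56518254e-01,  5.28502121e-01,  1.43386197e+00, -7.59010467e-06,
        1.18140822e+00, -1.78505217e-01]), 'joint_velocities': array([-0.00208524,  0.00118623, -0.0007288 , -0.00035598,  0.00034771,
        0.00028331]), 'joint_torque': array([ 8.26473879e-04, -4.40050292e+01, -1.76597178e+01,  6.34914148e-02,
        5.83246630e-02, -1.48025256e-04]), 'position': array([0.26337752, 0.56600446, 0.22156238]), 'tool_rot': array([ 0.15213988,  0.69068337, -0.15356355,  0.69009288]), 'ft_force': array([-0.0616966 , -0.36689576,  0.0167898 ]), 'moment': array([ 0.01680077, -0.03648227,  0.03710379]), 'grip_width': 0.08719772473391312}
top [0.42969678 0.02507492 0.99739675] -0.07938045557853204 (4,)
throat [323. 197.] 0.63 [577.  -5.   0.]
throat [429. 169.] 0.19 [ 653. -291.    0.]
lip_edge [323. 155.] 0.56 [690.  -7.   0.]
lip_edge [426. 206.] 0.41 [ 553. -279.    0.]
front_edge [324. 236.] 0.87 [475.  -6.   0.]
plate_mid [426. 207.] 0.86 [ 547. -274.   12.]
plate_mid [295. 127.] 0.59 [765.  67.  12.]
plate_front [417. 244.] 0.59 [ 453. -245.   12.]
off
[... 226 characters left out ...]
6 [575. 237.   0.]
side [ 0.0165983  -1.03210509  1.01975269] -0.15019870752543213 (4,)
throat [315. 215.] 0.73 [575.  -2.   0.]
lip_edge [347. 202.] 0.86 [690.   2.   0.]
lip_edge [303. 189.] 0.38 [600. 125.   0.]
front_edge [288. 224.] 0.73 [485.  -2.   0.]
front_edge [387. 265.] 0.48 [ 650. -274.    0.]
front_edge [398. 304.] 0.32 [ 600. -400.    0.]
plate_mid [354. 276.] 0.74 [ 544. -275.   12.]
plate_rear [390. 267.] 0.93 [ 645. -295.   12.]
offcut_long_mid [320. 209.] 0.69 [590.  -9.  22.]
offcut_short_mid [306. 252.] 0.71 [ 471. -146.   20.]
offcut_short_mid [342. 236.] 0.69 [ 590. -138.   20.]
offcut_short_mid [443. 273.] 0.56 [ 752. -384.   20.]
bin [279. 173.] 0.97 [569. 235.   0.]
```

```bash
python3 - <<'E'
from h import *
im=cv2.imread("pics/top0.png");cv2.imwrite("pics/top0c.png",cv2.resize(im[90:290,180:500],None,fx=2.5,fy=2.5,interpolation=cv2.INTER_CUBIC))
p=imaging.camera_params("top")
imaging.camera("top")
for t,z in(("offcut_long_mid",.022),("offcut_short_mid",.02),("plate_mid",.012),("bin",.07)):
    for d in imaging.cut_out("top",t)[:3]:
        m=d["pixels"];print(t,round(d["confidence"],2),d["box"],mrect("top",p,m,z),im[m].mean(0).round())
E
```

```text
offcut_long_mid 0.58 [321.2, 191.1, 40.1, 18.5] [590.5  -8.1 110.1  32.1 -71.7] [44. 57. 83.]
offcut_short_mid 0.85 [369.6, 190.1, 16.5, 25.9] [ 591.2 -128.    70.1   39.1   -1.8] [48. 62. 90.]
offcut_short_mid 0.7 [373.8, 232.0, 18.6, 26.4] [ 479.3 -130.6   71.1   40.8    9.8] [121.  59. 102.]
offcut_short_mid 0.65 [459.2, 125.2, 22.2, 23.2] [ 766.5 -371.1   73.9   44.4   -4. ] [111.  50.  93.]
plate_mid 0.67 [425.5, 204.9, 32.0, 85.1] [ 556.4 -268.8  220.6   66.9  -10.3] [176. 181. 183.]
plate_mid 0.38 [232.8, 274.7, 65.7, 24.2] [379.4 222.9 170.5  53.6 -86. ] [ 69.  95. 139.]
bin 0.65 [224.5, 196.9, 53.4, 69.5] [573.  243.5 172.  130.7  -1. ] [74. 75. 75.]
bin 0.61 [169.1, 211.6, 23.1, 121.3] [532.6 373.7 293.   50.5   3.6] [126. 168. 184.]
```

View pics/top0c.png

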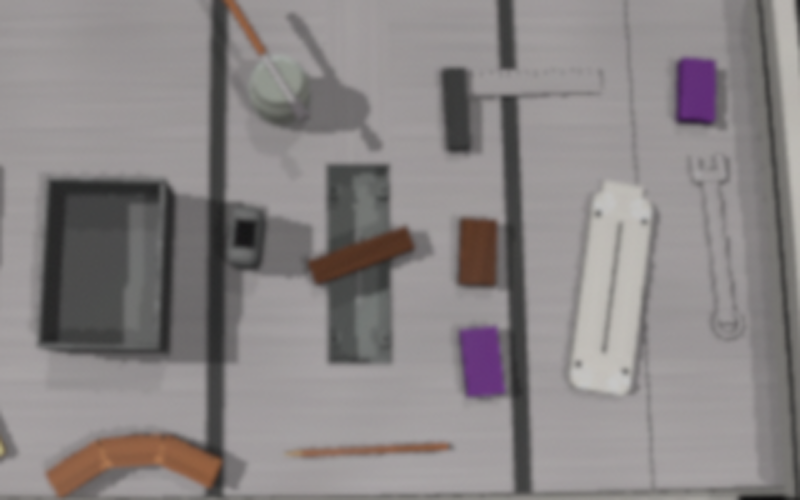

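The picture shows, in crop pixels:
- the bin on the left at (105,265)
- the tape measure at (245,235)
- the long offcut across the throat at (360,256)
- the brown short offcut at (478,252), with the purple look-alikes at (482,362) and (696,90)
- the plate at (612,288), with its tongue at the far end

```bash
cat >> h.py <<'E'
def go(x,y,z,yaw,pitch=0.):
    """mm, deg: TCP target, jaw axis at yaw (mod 180), pitch: tilt about jaw axis; prints turn and shift in tool axes (current, and after the turn)"""
    o=get_obs();C=R.from_quat(o["tool_rot"]);d=np.array([x,y,z])-1000*np.array(o["position"])
    best=None
    for k in(0,180):
        a=np.radians(yaw+k);jy=np.array([np.cos(a),np.sin(a),0]);tx=np.array([0,0,-1.])
        T=R.from_rotvec(np.radians(pitch)*np.array([np.cos(np.radians(yaw)),np.sin(np.radians(yaw)),0]))*R.from_matrix(np.c_[tx,jy,np.cross(tx,jy)])
        rv=(C.inv()*T).as_rotvec(degrees=True)
        print("k",k,"turn",rv.round(1),"shift after turn",T.inv().apply(d).round(1),"shift now",C.inv().apply(d).round(1))
    c=C.as_matrix();print("now",np.round(1000*np.array(o["position"]),1),"jaw yaw",np.degrees(np.arctan2(c[1,1],c[0,1])).round(1),"tx",c[:,0].round(3),"q",np.round(o["q"],2),"F",np.round(o["ft_force"],1),"w",round(o["grip_width"]*1000,1),"t",o["time"])
E
python3 -c "
from h import *
go(590,-8,150,18)"
```

```text
k 0 turn [47.  0.  0.] shift after turn [ 72.5 132.7 647.3] shift now [  72.6 -383.2  538.3]
k 180 turn [-133.   -0.    0.] shift after turn [  72.5 -132.7 -647.3] shift now [  72.6 -383.2  538.3]
now [263.8 566.6 222.5] jaw yaw 65.0 tx [ 0. -0. -1.] q [ 0.96  0.53  1.43 -0.    1.18 -0.18] F [-0.1 -0.5  0.4] w 86.8 t 1.25
```

```bash
python3 -m inch '[[60,[0,0,40],[9.4,0,0]],[60,[0,0,55],[9.4,0,0]],[60,[0,0,55],[9.4,0,0]],[60,[0,0,55],[9.4,0,0]],[60,[0,0,55],[9.4,0,0]],[60,[0,0,58],[0,0,0]],[60,[0,0,58],[0,0,0]],[60,[0,0,58],[0,0,0]]]' 30; python3 -c "
from h import *
go(590,-8,150,18)"
```

```text
time: 2.25
position: [0.4994, 0.2149, 0.2226]
tool_rot: [0.423, 0.567, -0.418, 0.569]
ft_force: [0.3, -0.5, -0.0]
grip_width: 0.0598
k 0 turn [-1.  -0.1 -0.4] shift after turn [ 72.6  17.3 240. ] shift now [ 72.3  21.1 239.8]
k 180 turn [179.   -0.7   0.2] shift after turn [  72.6  -17.3 -240. ] shift now [ 72.3  21.1 239.8]
now [499.4 214.9 222.6] jaw yaw 17.0 tx [ 0.006  0.004 -1.   ] q [ 0.2   0.42  1.64  0.    1.08 -0.1 ] F [ 0.3 -0.5 -0. ] w 59.8 t 2.25
```

```bash
python3 -m inch '[[60,[10,4,60],[-1,0,-0.4]],[60,[20,4,60],[0,0,0]],[60,[20,4,60],[0,0,0]],[60,[20,5,60],[0,0,0]],[60,[0,0,0],[0,0,0]]]'; python3 - <<'E'
from h import *
p=imaging.camera_params("wrist");im=save("wrist","w1")
for d in imaging.cut_out("wrist","offcut_long_mid")[:1]:
    m=mrect("w",p,d["pixels"],.022);print(d["confidence"],m)
for t,z in(("throat",0),("lip_edge",0),("front_edge",0),("offcut_long_mid",.022),("lug",-.012)):
    for d in imaging.tip_of("wrist",t)[:4]: print(t,np.round(d["pixel"]),round(d["confidence"],2),np.round(px2w(p,d["pixel"],z)*1000,1))
print(p["xyz"],RM(p).round(2))
go(m[0],m[1],0,m[4]+90)
E
```

```text
time: 2.88
position: [0.5914, -0.0124, 0.1549]
tool_rot: [0.42, 0.569, -0.415, 0.573]
ft_force: [0.4, 0.7, 0.3]
grip_width: 0.0598
0.75 [589.   -8.4 112.5  26.9 -69.7]
throat [305. 179.] 0.8 [583.6  -7.5   0. ]
lip_edge [398. 206.] 0.69 [691.9  -5.5   0. ]
front_edge [208. 149.] 0.8 [476.9  -7.3   0. ]
offcut_long_mid [309. 182.] 0.83 [587.9  -4.2  22. ]
lug [244. 130.] 0.71 [506.   21.6 -12. ]
[0.56679966 0.06255433 0.3182564 ] [[ 0.95  0.29  0.09]
 [ 0.3  -0.91 -0.27]
 [ 0.01  0.29 -0.96]]
k 0 turn [-2.2  0.  -0.5] shift after turn [156.9  -1.4   1.4] shift now [156.9  -2.8   1.4]
k 180 turn [177.8  -0.8  -0. ] shift after turn [156.9   1.4  -1.4] shift now [156.9  -2.8   1.4]
now [589.9  -6.6 156.9] jaw yaw 18.1 tx [ 0.009  0.003 -1.   ] q [-0.2   0.56  1.59  0.01  0.98 -0.52] F [ 0.1 -0.6 -0.5] w 60.1 t 3.225
```

View pics/w1.png

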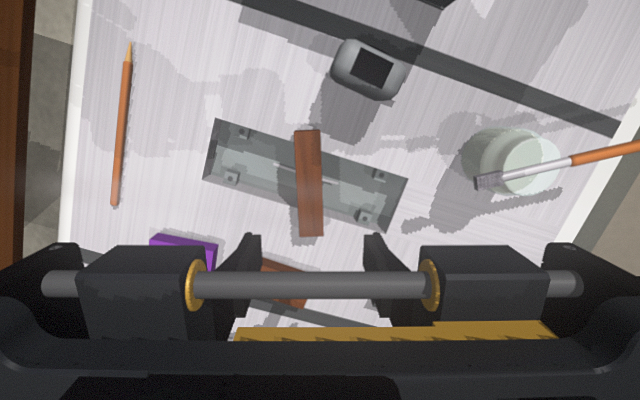

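The wrist picture shows the long offcut at (309,183) between the open fingers' line, with the throat corners at (216,118), (407,178), (390,233) and (203,179). Next: descend and grip.

```bash
python3 -m inch '[[60,[45,-1,1],[-2,0,-0.5]],[60,[50,-1,0],[0,0,0]],[60,[45,0,0],[0,0,0]],[60,[16,0,0],[0,0,0]],[60,[0,0,0],[0,0,0]],[5,[0,0,0],[0,0,0]],[5,[0,0,0],[0,0,0]],[5,[0,0,0],[0,0,0]],[5,[0,0,0],[0,0,0]]]' 30; python3 -c "
from h import *
go(572,238,150,-90)"
```

```text
time: 4.35
position: [0.5965, -0.0034, 0.0075]
tool_rot: [0.405, 0.575, -0.399, 0.589]
ft_force: [-0.6, -0.2, -0.4]
grip_width: 0.0278
k 0 turn [110.7  -0.5  -1.3] shift after turn [-142.5 -241.4   24.5] shift now [-144.    65.1 -232.9]
k 180 turn [-69.3   1.2  -0.5] shift after turn [-142.5  241.4  -24.5] shift now [-144.    65.1 -232.9]
now [596.5  -3.4   7.5] jaw yaw 20.7 tx [ 0.02  -0.004 -1.   ] q [-0.19  0.79  1.66 -0.    0.67 -0.55] F [-0.6 -0.2 -0.4] w 27.8 t 4.35
```

```bash
python3 -m inch '[[5,[-50,0,0],[0,0,0]],[5,[-55,0,0],[0,0,0]],[5,[-30,20,-40],[-9.5,0,0]],[5,[0,10,-40],[-9.5,0,0]],[5,[0,20,-25],[-9.5,0,0]],[5,[0,20,-20],[-9.5,0,0]],[5,[0,25,-10],[-9.5,0,0]],[5,[0,25,-10],[-9.5,0,0]],[5,[0,30,0],[-9.5,0,0]]]'; python3 -c "
from h import *
go(572,238,60,-90)"
```

```text
time: 5.48
position: [0.5928, 0.228, 0.1478]
tool_rot: [0.005, 0.699, -0.007, 0.715]
ft_force: [0.4, -0.8, -0.0]
grip_width: 0.0256
k 0 turn [179.    0.3  -2.1] shift after turn [ 87.8 -10.   20.8] shift now [ 87.3   9.9 -23. ]
k 180 turn [-1.   1.3  0.2] shift after turn [ 87.8  10.  -20.8] shift now [ 87.3   9.9 -23. ]
now [592.8 228.  147.8] jaw yaw 89.0 tx [ 0.023 -0.003 -1.   ] q [ 0.2   0.62  1.49 -0.01  1.01 -1.35] F [ 0.4 -0.8 -0. ] w 25.6 t 5.475
```

```bash
python3 -m inch '[[5,[45,3,-18],[-1,1,0]],[5,[50,0,0],[0,0,0]],[5,[0,0,0],[0,0,0]],[45,[0,0,0],[0,0,0]],[45,[0,0,0],[0,0,0]],[45,[-60,0,0],[0,0,0]],[45,[-60,0,0],[0,0,0]]]'; python3 -c "
from h import *
go(591,-128,120,90)"
```

```text
time: 6.35
position: [0.5766, 0.2335, 0.1755]
tool_rot: [-0.002, 0.704, 0.001, 0.71]
ft_force: [0.8, 0.7, -0.2]
grip_width: 0.0446
k 0 turn [0.2 0.5 0.1] shift after turn [  55.5 -361.5   14.4] shift now [  56.3 -361.4   12.4]
k 180 turn [-179.8   -0.2    0.8] shift after turn [ 55.5 361.5 -14.4] shift now [  56.3 -361.4   12.4]
now [576.6 233.5 175.5] jaw yaw 90.2 tx [ 0.008 -0.002 -1.   ] q [ 0.21  0.57  1.49 -0.    1.07 -1.37] F [ 0.8  0.7 -0.2] w 44.6 t 6.35
```

```bash
python3 -m inch '[[70,[0,-60,3],[0,0,0]],[70,[0,-60,3],[0,0,0]],[70,[5,-60,3],[0,0,0]],[70,[10,-60,3],[0,0,0]],[70,[10,-60,0],[2,0,0]],[70,[10,-50,0],[0,0,0]],[70,[0,0,0],[0,0,0]]]'; python3 - <<'E'
from h import *
p=imaging.camera_params("wrist");im=save("wrist","w2")
ok=[]
for d in imaging.cut_out("wrist","offcut_short_mid")[:3]:
    m=mrect("w",p,d["pixels"],.02);print(d["confidence"],d["box"],m,im[d["pixels"]].mean(0).round())
    c=im[d["pixels"]].mean(0)
    if c[2]<c[0]: ok.append(m)
print(p["xyz"])
m=ok[0];go(m[0],m[1],4,m[4]+90)
E
```

```text
time: 7.22
position: [0.6041, -0.1281, 0.1656]
tool_rot: [0.008, 0.686, -0.013, 0.727]
ft_force: [-0.4, 0.2, 0.5]
grip_width: 0.0699
0.92 [304.2, 44.6, 49.2, 86.0] [ 478.5 -131.3   70.3   38.4    6.2] [136.  68. 169.]
0.58 [312.5, 168.0, 42.3, 68.2] [ 591.1 -129.2   72.3   37.4   -2.9] [134.  94.  78.]
0.36 [320.4, 169.9, 638.2, 339.9] [ 577.4 -118.2  779.7  286.4   87.9] [177. 174. 177.]
[ 0.51669641 -0.12433209  0.32419284]
k 0 turn [1.4 3.3 0.2] shift after turn [161.9  -5.4 -12.7] shift now [160.9  -4.4 -22.2]
k 180 turn [-178.5   -0.3    5.2] shift after turn [161.9   5.4  12.7] shift now [160.9  -4.4 -22.2]
now [ 604.1 -124.5  165.9] jaw yaw 88.5 tx [ 0.058 -0.005 -0.998] q [-0.39  0.56  1.55  0.02  0.97 -1.95] F [-0.2  0.9  0.2] w 69.9 t 7.325
```

View pics/w2.png

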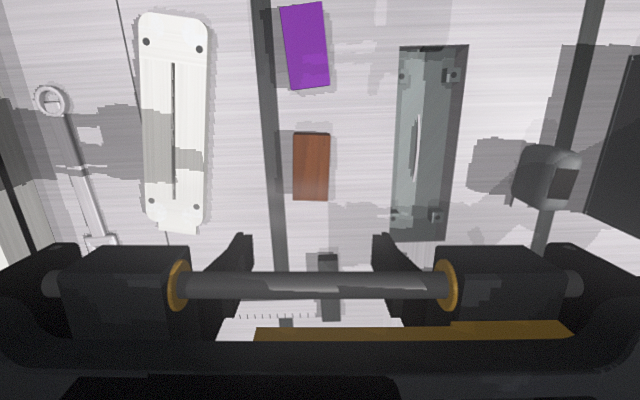

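The wrist picture shows the brown short offcut at (312,168), the purple one at (305,45), the plate at (176,118), and the throat clear at (430,140).

```bash
python3 -m inch '[[70,[45,-5,-13],[1.4,3.3,0.2]],[70,[50,0,-4],[0,0,0]],[70,[45,0,0],[0,0,0]],[70,[20,0,0],[0,0,0]],[70,[0,0,0],[0,0,0]]]'; python3 -c "
from h import *
go(591,-129,4,87.1)"
```

```text
time: 7.95
position: [0.5952, -0.1214, 0.0088]
tool_rot: [0.014, 0.703, -0.015, 0.711]
ft_force: [0.1, -0.4, 0.5]
grip_width: 0.0698
k 0 turn [0.6 0.6 0.1] shift after turn [ 4.8 -7.8 -3.8] shift now [ 4.8 -7.8 -3.9]
k 180 turn [-179.4   -0.2    1. ] shift after turn [4.8 7.8 3.8] shift now [ 4.8 -7.8 -3.9]
now [ 595.2 -121.4    8.8] jaw yaw 87.7 tx [ 0.011 -0.002 -1.   ] q [-0.39  0.8   1.62  0.    0.71 -1.92] F [ 0.1 -0.4  0.5] w 69.8 t 7.95
```

```bash
python3 -m inch '[[70,[4,-6,-3],[0,0,0]],[70,[0,0,0],[0,0,0]],[10,[0,0,0],[0,0,0]],[10,[0,0,0],[0,0,0]],[10,[0,0,0],[0,0,0]],[10,[0,0,0],[0,0,0]],[10,[-50,0,0],[0,0,0]],[10,[-60,0,0],[0,0,0]],[10,[-50,50,0],[0,0,0]],[10,[0,60,0],[0,0,0]],[10,[0,60,0],[0,0,0]]]'; python3 -c "
from h import *
go(572,238,50,89)"
```

```text
time: 9.32
position: [0.6005, 0.0366, 0.1672]
tool_rot: [0.016, 0.7, -0.019, 0.714]
ft_force: [0.3, -0.4, -1.0]
grip_width: 0.0374
k 0 turn [-1.8  1.2  0.2] shift after turn [117.2 200.9 -32. ] shift now [115.8 200.2 -40.6]
k 180 turn [178.2   0.3  -1.8] shift after turn [ 117.2 -200.9   32. ] shift now [115.8 200.2 -40.6]
now [600.5  36.6 167.2] jaw yaw 87.2 tx [ 0.02  -0.004 -1.   ] q [-0.12  0.56  1.56 -0.    1.   -1.64] F [ 0.3 -0.4 -1. ] w 37.4 t 9.325
```

```bash
python3 -m inch '[[10,[0,55,-10],[-1.8,1.2,0]],[10,[0,55,-10],[0,0,0]],[10,[0,50,-10],[0,0,0]],[10,[15,25,-3],[0,0,0]],[10,[45,10,0],[0,0,0]],[10,[45,0,0],[0,0,0]],[10,[0,0,0],[0,0,0]],[58,[0,0,0],[0,0,0]],[58,[0,0,0],[0,0,0]],[58,[-60,0,0],[0,0,0]],[58,[-55,0,0],[0,0,0]]]'; python3 - <<'E'
from h import *
im=save("top","t2");p=imaging.camera_params("top")
for t,z in(("offcut_long_mid",.022),("offcut_short_mid",.02)):
    for d in imaging.tip_of("top",t)[:4]: print(t,np.round(d["pixel"]),round(d["confidence"],2),np.round(px2w(p,d["pixel"],z)*1000,1))
# plate & throat from w2 (stored picture) using edges: recompute wrist pose not stored -> use approx only
go(548,-272,150,80)
E
```

```text
time: 10.7
position: [0.5705, 0.2433, 0.1777]
tool_rot: [0.003, 0.707, -0.005, 0.707]
ft_force: [1.7, 0.8, -0.1]
grip_width: 0.0575
offcut_long_mid [231. 196.] 0.66 [579.2 232.3  22. ]
offcut_short_mid [372. 230.] 0.76 [ 488.6 -128.9   20. ]
offcut_short_mid [222. 197.] 0.66 [576.  254.6  20. ]
offcut_short_mid [457. 127.] 0.56 [ 763.9 -368.2   20. ]
offcut_short_mid [467. 187.] 0.49 [ 599.  -383.3   20. ]
k 0 turn [9.4 0.4 0. ] shift after turn [  30.2 -512.4   65.2] shift now [  30.6 -516.1  -19.6]
k 180 turn [-170.6   -0.     0.7] shift after turn [ 30.2 512.4 -65.2] shift now [  30.6 -516.1  -19.6]
now [572.8 243.9 180.2] jaw yaw 89.4 tx [ 0.008 -0.001 -1.   ] q [ 0.22  0.57  1.49 -0.    1.08 -1.33] F [-0.2 -0.2 -0.7] w 57.9 t 10.85
```

```bash
cat >> h.py <<'E'
from scipy.optimize import differential_evolution
def fit(img,p,c0,L,W,z,sgn,rng=(12,12,4),trim=14,edges="fnlr"):
    """fit rectangle L x W (mm) at height z; c0=[cx,cy,yaw]; sgn=+1 if outside brighter, 0 abs"""
    g=cv2.GaussianBlur(cv2.cvtColor(img,cv2.COLOR_RGB2GRAY),(0,0),.8).astype(np.float32)
    s=np.linspace(-1,1,60);a=L/2;b=W/2;E=[]
    if "f" in edges:E.append(np.c_[np.full(60,a),s*(b-trim),np.ones(60),np.zeros(60)])
    if "n" in edges:E.append(np.c_[np.full(60,-a),s*(b-trim),-np.ones(60),np.zeros(60)])
    if "l" in edges:E.append(np.c_[s*(a-trim),np.full(60,b),np.zeros(60),np.ones(60)])
    if "r" in edges:E.append(np.c_[s*(a-trim),np.full(60,-b),np.zeros(60),-np.ones(60)])
    E=np.concatenate(E);K=np.array(p["camera_matrix"],float);Rm=RM(p).T;o=np.array(p["xyz"],float)
    def samp(v,off):
        t=np.radians(v[2]);M=np.array([[np.cos(t),-np.sin(t)],[np.sin(t),np.cos(t)]])
        xy=((E[:,:2]+off*E[:,2:])@M.T+v[:2])/1000
        c=(np.c_[xy,np.full(len(xy),z)]-o)@Rm.T;u=c[:,:2]/c[:,2:];u=u*(1+p["k1"]*(u**2).sum(1,keepdims=True))
        u=u*[K[0,0],K[1,1]]+[K[0,2],K[1,2]]
        return cv2.remap(g,u[:,0].astype(np.float32)[None],u[:,1].astype(np.float32)[None],cv2.INTER_LINEAR)[0]
    def cost(v):
        d=np.clip(samp(v,2.2)-samp(v,-2.2),-40,40);d=d if sgn==1 else (-d if sgn==-1 else abs(d));return -d.mean()
    r=differential_evolution(cost,[(c0[i]-rng[i],c0[i]+rng[i]) for i in range(3)],seed=1,maxiter=80,tol=1e-6)
    return r.x.round(1),round(-r.fun,1)
def draw(img,p,v,L,W,z,col):
    t=np.radians(v[2]);M=np.array([[np.cos(t),-np.sin(t)],[np.sin(t),np.cos(t)]])
    c=[w2px(p,[*((M@[x,y]+v[:2])/1000),z]) for x,y in((L/2,W/2),(L/2,-W/2),(-L/2,-W/2),(-L/2,W/2))]
    cv2.polylines(img,[np.round(np.array(c)*8).astype(int)],True,col,1,cv2.LINE_AA,3)
E
python3 -m inch '[[70,[0,-60,8],[2,0,0]],[70,[0,-60,8],[0,0,0]],[70,[0,-60,8],[0,0,0]],[70,[0,-60,8],[0,0,0]],[70,[0,-60,8],[0,0,0]],[70,[0,-60,8],[0,0,0]],[70,[0,-40,0],[0,0,0]],[70,[0,0,0],[0,0,0]],[70,[0,0,0],[0,0,0]]]'; python3 - <<'E'
from h import *
p=imaging.camera_params("wrist");im=save("wrist","w3")
t,c=fit(im,p,[583,-6,-1],213,68,0,1);print("throat",t,c)
q,c=fit(im,p,[548,-271,-10],210,64,.012,0);print("plate",q,c)
v=im.copy();draw(v,p,t,213,68,0,(255,0,0));draw(v,p,q,210,64,.012,(0,0,255))
cv2.imwrite("pics/w3d.png",v[:,:,::-1])
for n,z in(("plate_front",.012),("plate_rear",.012),("plate_mid",.012),("lip_edge",0),("front_edge",0)):
    for d in imaging.tip_of("wrist",n)[:1]: print(n,round(d["confidence"],2),np.round(px2w(p,d["pixel"],z)*1000,1))
go(q[0],q[1],150,q[2]+90)
E
```

```text
time: 11.98
position: [0.6024, -0.1695, 0.1793]
tool_rot: [0.017, 0.704, -0.016, 0.71]
ft_force: [0.7, 0.1, -1.1]
grip_width: 0.0696
throat [583.   -7.5   0.6] 40.0
plate [ 548.4 -270.5   -9.9] 30.1
plate_front 0.75 [ 451.5 -247.1   12. ]
plate_rear 0.59 [ 656.9 -286.7   12. ]
plate_mid 0.77 [ 550.1 -268.2   12. ]
lip_edge 0.97 [692.2  -6.8   0. ]
front_edge 0.72 [477.8  -6.8   0. ]
k 0 turn [ 7.4  0.5 -0.1] shift after turn [  29.9 -109.7  -36.6] shift now [  29.4 -104.1  -50.6]
k 180 turn [-1.726e+02  1.000e-01  8.000e-01] shift after turn [ 29.9 109.7  36.6] shift now [  29.4 -104.1  -50.6]
now [ 603.3 -168.7  179.9] jaw yaw 87.5 tx [ 0.009  0.    -1.   ] q [-0.45  0.57  1.48  0.    1.08 -1.98] F [ 1.2 -0.9  0.2] w 69.9 t 12.275
```

View pics/w3d.png

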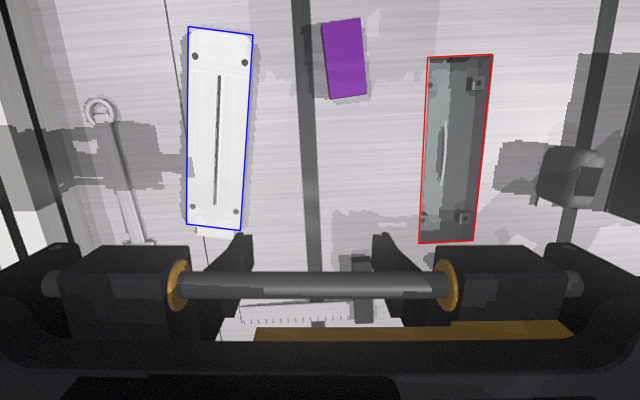

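The outline fits sit right on the throat (430–490, 55–243) and the plate (187–253, 27–230). I'll grip the plate 35 mm on the near side of its centre.

```bash
python3 -m inch '[[87,[0,-45,-35],[7.4,0.5,0]],[87,[20,-40,-25],[0,0,0]],[87,[45,-15,-15],[0,0,0]],[87,[30,0,0],[0,0,0]],[87,[0,0,0],[0,0,0]]]'; python3 -c "
from h import *
p=imaging.camera_params('wrist');im=save('wrist','w4')
q=[548.4,-270.5,-9.9]
print(fit(im,p,q,210,64,.012,0,rng=(8,8,3),edges='lrn'))
go(513.9,-264.5,4,80.1)"
```

```text
time: 12.9
position: [0.5193, -0.2593, 0.0846]
tool_rot: [0.059, 0.702, -0.061, 0.707]
ft_force: [-0.4, 0.2, 0.6]
grip_width: 0.0869
(array([ 550.4, -269.8,   -9.8]), np.float64(34.1))
k 0 turn [0.2 0.5 0.2] shift after turn [81.8 -5.7 -5.3] shift now [81.8 -5.5 -6.1]
k 180 turn [-179.8   -0.3    0.8] shift after turn [81.8  5.7  5.3] shift now [81.8 -5.5 -6.1]
now [ 520.1 -259.8   85.8] jaw yaw 80.3 tx [ 0.008 -0.004 -1.   ] q [-0.66  0.65  1.66  0.    0.82 -2.06] F [0.7 0.3 0.4] w 87.1 t 12.95
```

```bash
python3 -m inch '[[87,[40,-5,-5],[0.2,0.5,0]],[87,[36,0,0],[0,0,0]],[87,[0,0,0],[0,0,0]]]'; python3 -c "
from h import *
go(515,-264,4,80.1)"
```

```text
time: 13.32
position: [0.5205, -0.2658, 0.0139]
tool_rot: [0.056, 0.701, -0.063, 0.708]
ft_force: [-0.6, 1.1, 0.0]
grip_width: 0.0869
k 0 turn [0.2 0.6 0.5] shift after turn [ 9.9  0.8 -5.7] shift now [ 9.9  1.  -5.8]
k 180 turn [-179.8   -0.8    1. ] shift after turn [ 9.9 -0.8  5.7] shift now [ 9.9  1.  -5.8]
now [ 520.5 -265.8   13.9] jaw yaw 80.3 tx [ 0.009 -0.01  -1.   ] q [-0.66  0.77  1.68 -0.    0.67 -2.06] F [-0.6  1.1  0. ] w 86.9 t 13.325
```

```bash
python3 -m inch '[[87,[10,1,-3],[0,0.5,0.5]],[87,[0,0,0],[0,0,0]],[87,[0,0,0],[0,0,0]],[50,[0,0,0],[0,0,0]],[50,[0,0,0],[0,0,0]],[50,[0,0,0],[0,0,0]]]' 20; python3 -c "
from h import *
go(515,-264,4,80.1)"
```

```text
time: 14.08
position: [0.5216, -0.2661, 0.0096]
tool_rot: [0.057, 0.701, -0.061, 0.708]
ft_force: [-0.1, 0.1, -1.4]
grip_width: 0.0649
k 0 turn [0.3 0.6 0.2] shift after turn [ 5.6  0.9 -6.9] shift now [ 5.5  1.  -7. ]
k 180 turn [-179.7   -0.4    1. ] shift after turn [ 5.6 -0.9  6.9] shift now [ 5.5  1.  -7. ]
now [ 521.6 -266.1    9.6] jaw yaw 80.4 tx [ 0.01  -0.006 -1.   ] q [-0.66  0.78  1.68  0.    0.67 -2.07] F [-0.1  0.1 -1.4] w 64.9 t 14.075
```

```bash
python3 -m inch '[[87,[0,0,0],[0,0,0]],[87,[0,0,0],[0,0,0]],[87,[6,0,-5],[0,0.6,0]],[87,[5,0,0],[0,0,0]]]'; python3 -c "
from h import *
go(515,-264,4,80.1)"
```

```text
time: 14.58
position: [0.5161, -0.2655, 0.0002]
tool_rot: [0.057, 0.705, -0.06, 0.704]
ft_force: [-8.5, 0.3, 43.1]
grip_width: 0.0859
k 0 turn [ 0.4 -0.1  0.2] shift after turn [-3.8  1.3 -1.4] shift now [-3.8  1.3 -1.3]
k 180 turn [-1.796e+02 -4.000e-01 -1.000e-01] shift after turn [-3.8 -1.3  1.4] shift now [-3.8  1.3 -1.3]
now [ 5.161e+02 -2.655e+02  2.000e-01] jaw yaw 80.5 tx [-0.002 -0.004 -1.   ] q [-0.67  0.8   1.69 -0.01  0.66 -2.06] F [-8.5  0.3 43.1] w 85.9 t 14.575
```

```bash
python3 -m inch '[[87,[-4,0,-1],[0,0,0]],[87,[0,0,0],[0,0,0]],[50,[0,0,0],[0,0,0]],[50,[0,0,0],[0,0,0]],[50,[0,0,0],[0,0,0]]]' 50; python3 -c "
from h import *
go(515,-264,4,80.1)"
```

```text
time: 15.2
position: [0.5144, -0.265, 0.0031]
tool_rot: [0.058, 0.706, -0.06, 0.703]
ft_force: [0.3, 0.4, -0.7]
grip_width: 0.0644
k 0 turn [ 0.3 -0.2  0.2] shift after turn [-0.9  1.1  0.4] shift now [-0.9  1.1  0.4]
k 180 turn [-179.7   -0.3   -0.3] shift after turn [-0.9 -1.1 -0.4] shift now [-0.9  1.1  0.4]
now [ 514.4 -265.     3.1] jaw yaw 80.4 tx [-0.004 -0.003 -1.   ] q [-0.67  0.79  1.69 -0.01  0.66 -2.06] F [ 0.3  0.4 -0.7] w 64.4 t 15.2
```

```bash
python3 -m inch '[[50,[-45,0,0],[0,0,0]],[50,[-50,0,0],[0,0,0]],[50,[-5,45,10],[-5,0,0]],[50,[0,55,5],[-5,0,0]],[50,[0,55,0],[0,0,0]],[50,[0,50,0],[0,0,0]],[50,[0,25,0],[0,0,0]],[50,[0,0,0],[0,0,0]]]'; python3 -c "
from h import *
go(528.5,-8,70,90.6)"
```

```text
time: 16.2
position: [0.5358, -0.0299, 0.0995]
tool_rot: [-0.003, 0.713, 0.005, 0.701]
ft_force: [-0.3, -1.0, -2.7]
grip_width: 0.0636
k 0 turn [ 0.1 -1.  -0.2] shift after turn [29.5 21.9 -7.1] shift now [29.7 21.8 -6.6]
k 180 turn [-179.9    0.4   -1.5] shift after turn [ 29.5 -21.9   7.1] shift now [29.7 21.8 -6.6]
now [535.8 -29.9  99.5] jaw yaw 90.7 tx [-0.017  0.004 -1.   ] q [-0.26  0.6   1.75 -0.    0.81 -1.85] F [-0.3 -1.  -2.7] w 63.6 t 16.2
```

```bash
python3 -m inch '[[50,[20,20,-5],[0,-1,0]],[50,[8,3,-2],[0,0,0]],[50,[0,0,0],[0,0,0]]]'; python3 - <<'E'
from h import *
o=get_obs();p=imaging.camera_params("wrist");im=save("wrist","w5");P=1000*np.array(o["position"]);z=(P[2]+9)/1000
q,c=fit(im,p,[P[0]+35,P[1],.6],210,64,z,0,rng=(8,8,3),edges='lrn');print("plate",q,c)
v=im.copy();draw(v,p,q,210,64,z,(0,0,255));draw(v,p,[583,-7.5,.6],213,68,0,(255,0,0))
s=save("side","s5");ps=imaging.camera_params("side");
for n in("plate_front","plate_rear"):
    for d in imaging.tip_of("side",n)[:2]: print(n,round(d["confidence"],2),d["pixel"],w2px(ps,[(P[0]+(35-105 if n[6]=="f" else 140))/1000,P[1]/1000,z]))
    
s=s.copy();draw(s,ps,q,210,64,z,(0,0,255));draw(s,ps,[583,-7.5,.6],213,68,0,(255,0,0))
s=cv2.resize(s[150:270,230:430],None,fx=3,fy=3)
cv2.imwrite("pics/w5d.png",np.vstack([v,cv2.copyMakeBorder(s[:200*1],0,0,0,40,0)] if 0 else [cv2.resize(v,(600,375)),s[:225]])[:,:,::-1])
go(528.5,-8,70,90.6)
E
```

```text
time: 16.58
position: [0.5287, -0.0088, 0.0703]
tool_rot: [-0.003, 0.707, 0.005, 0.707]
ft_force: [-0.5, -0.2, -3.6]
grip_width: 0.0632
plate [562.3  -8.1   0.9] 24.5
plate_rear 0.58 [340.6, 186.2] [344.16893444 186.02341973]
plate_rear 0.25 [354.5, 181.0] [344.16893444 186.02341973]
k 0 turn [-0.   0.2 -0.1] shift after turn [ 1.3  0.9 -1. ] shift now [ 1.3  0.9 -1. ]
k 180 turn [180.   -0.2  -0.3] shift after turn [ 1.3 -0.9  1. ] shift now [ 1.3  0.9 -1. ]
now [529.5  -8.9  71.3] jaw yaw 90.6 tx [ 0.003  0.002 -1.   ] q [-0.23  0.63  1.8   0.    0.71 -1.81] F [ 0.   1.  -2.9] w 63.4 t 16.775
```

View pics/w5d.png

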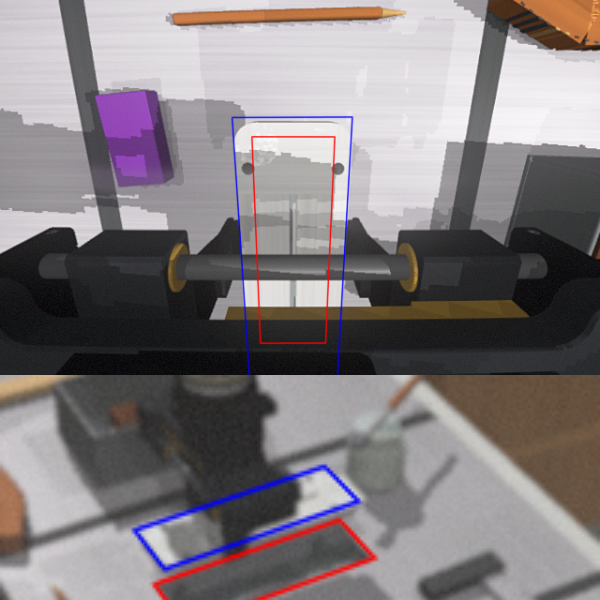

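The plate is held level and aligned: blue outline on the plate and red throat outline share the same centre line. Next: tilt it nose down and descend 20 mm short of the lip.

```bash
python3 -m inch '[[50,[10,0,0],[0,3,0]],[50,[10,0,1],[0,3,0]],[50,[15,1,1],[0,0,0]],[50,[0,0,0],[0,0,0]]]'; python3 -c "
from h import *
go(528,-8,5,90.4,6)"
```

```text
time: 17.27
position: [0.5319, -0.0102, 0.0369]
tool_rot: [-0.003, 0.741, 0.003, 0.672]
ft_force: [-0.4, 0.0, -2.7]
grip_width: 0.0634
k 0 turn [ 0.   0.4 -0. ] shift after turn [32.1  2.2 -0.5] shift now [32.1  2.2 -0.7]
k 180 turn [-1.8e+02  1.0e-01  6.0e-01] shift after turn [32.1 -2.2  0.5] shift now [32.1  2.2 -0.7]
now [531.9 -10.2  36.9] jaw yaw 90.4 tx [-0.098 -0.    -0.995] q [-0.22  0.72  1.73 -0.03  0.79 -1.77] F [-0.4  0.  -2.7] w 63.4 t 17.275
```

```bash
python3 -m inch '[[50,[12,1.5,-2],[0,0.4,0]],[50,[12,0.5,-1],[0,0,0]],[50,[6,0,0],[0,0,0]],[50,[0,0,0],[0,0,0]]]'; python3 -c "
from h import *
go(549,-7.7,5,90.6,6)"
```

```text
time: 17.77
position: [0.5251, -0.0082, 0.0058]
tool_rot: [-0.003, 0.743, 0.003, 0.669]
ft_force: [-0.2, -0.1, -2.2]
grip_width: 0.0634
k 0 turn [-0.2  0.  -0.1] shift after turn [-1.7  0.2 23.9] shift now [-1.7  0.3 23.9]
k 180 turn [ 1.798e+02 -1.000e-01 -1.000e-01] shift after turn [ -1.7  -0.2 -23.9] shift now [-1.7  0.3 23.9]
now [525.1  -8.2   5.8] jaw yaw 90.4 tx [-0.104 -0.    -0.995] q [-0.22  0.77  1.75 -0.03  0.72 -1.77] F [-0.2 -0.1 -2.2] w 63.4 t 17.775
```

```bash
python3 -m inch '[[50,[-0.8,0,8],[0,0,0]],[50,[-0.8,0,8],[0,0,0]],[50,[0,0,0],[0,0,0]]]'; python3 -c "
from h import *
go(549,-7.7,5,90.6,6)"
```

```text
time: 18.15
position: [0.5434, -0.0083, 0.0063]
tool_rot: [-0.003, 0.742, 0.003, 0.67]
ft_force: [0.0, 0.1, -3.1]
grip_width: 0.0633
k 0 turn [-0.2  0.2 -0. ] shift after turn [0.7 0.5 5.7] shift now [0.8 0.5 5.7]
k 180 turn [179.8  -0.   -0.3] shift after turn [ 0.7 -0.5 -5.7] shift now [0.8 0.5 5.7]
now [543.4  -8.3   6.3] jaw yaw 90.4 tx [-0.102 -0.001 -0.995] q [-0.21  0.78  1.7  -0.03  0.75 -1.76] F [ 0.   0.1 -3.1] w 63.3 t 18.15
```

```bash
python3 -m inch '[[50,[0,0.3,3.5],[0,0,0]],[50,[0,0,2.5],[0,0,0]]]'; python3 - <<'E'
from h import *
go(549,-7.7,5,90.6,6)
s=save("side","s6");t=save("top","t6")
a=cv2.resize(s[160:260,250:390],None,fx=4,fy=4,interpolation=2);b=cv2.resize(t[135:255,290:360],None,fx=4,fy=4,interpolation=2)[:400]
cv2.imwrite("pics/st6.png",np.hstack([a[:400,:519],b])[:,:,::-1])
E
```

```text
time: 18.4
position: [0.5488, -0.0077, 0.0058]
tool_rot: [-0.003, 0.743, 0.003, 0.669]
ft_force: [-2.6, -1.0, -2.2]
grip_width: 0.063
k 0 turn [-0.2  0.  -0. ] shift after turn [0.7 0.  0.3] shift now [0.7 0.  0.3]
k 180 turn [ 1.798e+02 -1.000e-01 -1.000e-01] shift after turn [ 0.7 -0.  -0.3] shift now [0.7 0.  0.3]
now [548.8  -7.7   5.8] jaw yaw 90.4 tx [-0.104 -0.    -0.995] q [-0.21  0.79  1.69 -0.03  0.77 -1.76] F [-2.6 -1.  -2.2] w 63.0 t 18.4
```

View pics/st6.png

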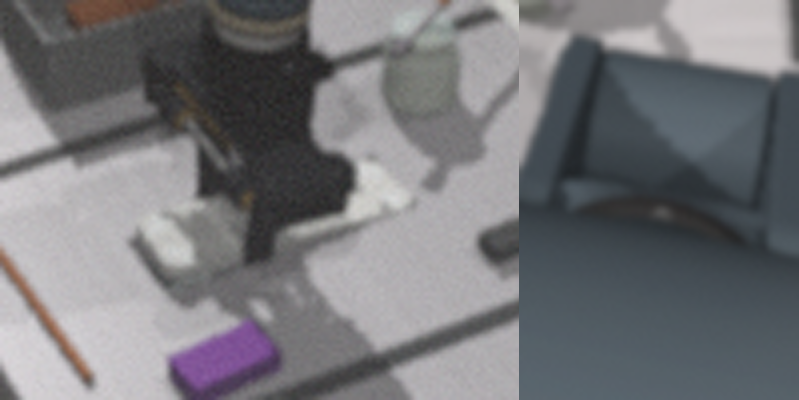

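The far end has sunk into the throat at (405,200), the near end is raised at (140,235), and contact with the far wall is as expected. Now lower and flatten a little, release, and retreat up.

```bash
python3 -m inch '[[50,[2.2,0,0.5],[0,-0.7,0]],[50,[1.8,0,0.6],[0,-0.7,0]],[50,[0.5,0,0.5],[0,0,0]]]'; python3 -c "
from h import *
go(549,-7.7,2,90.6,4.5)"
```

```text
time: 18.88
position: [0.5486, -0.0076, 0.0009]
tool_rot: [-0.003, 0.735, 0.003, 0.678]
ft_force: [-2.2, 0.3, 2.4]
grip_width: 0.0632
k 0 turn [-0.2 -0.1 -0.1] shift after turn [-1.1 -0.1  0.3] shift now [-1.1 -0.1  0.3]
k 180 turn [ 1.798e+02 -1.000e-01  1.000e-01] shift after turn [-1.1  0.1 -0.3] shift now [-1.1 -0.1  0.3]
now [548.6  -7.6   0.9] jaw yaw 90.4 tx [-0.08   0.    -0.997] q [-0.21  0.79  1.71 -0.02  0.72 -1.77] F [-2.2  0.3  2.4] w 63.2 t 18.875
```

```bash
python3 -m inch '[[80,[0,0,0],[0,0,0]],[80,[0,0,0],[0,0,0]],[80,[-20,0,0],[0,0,0]],[80,[-50,0,0],[0,-2,0]],[20,[-30,0,55],[0,-2.5,0]],[0,[-10,0,50],[0,0,0]],[0,[0,0,0],[0,0,0]]]'; python3 - <<'E'
from h import *
p=imaging.camera_params("wrist");im=save("wrist","w7")
q,c=fit(im,p,[583,-7.5,.6],210,64,.004,0,rng=(8,6,3));print(q,c)
cv2.imwrite("pics/w7.png",im[:,:,::-1]);go(478,-8,40,90)
E
```

```text
time: 19.75
position: [0.6677, -0.0074, 0.1148]
tool_rot: [-0.003, 0.702, 0.002, 0.712]
ft_force: [-1.0, 0.2, 0.3]
grip_width: 0.0577
[ 5.831e+02 -4.700e+00  4.000e-01] 25.8
k 0 turn [ 0.4  0.5 -0. ] shift after turn [  73.8   -1.  -186.8] shift now [  72.2    0.3 -187.4]
k 180 turn [-179.6    0.     0.8] shift after turn [ 73.8   1.  186.8] shift now [  72.2    0.3 -187.4]
now [664.8  -7.  113.8] jaw yaw 90.4 tx [ 0.009  0.    -1.   ] q [-0.18  0.7   1.42  0.    1.01 -1.76] F [-0.3  0.2 -0.4] w 53.7 t 19.8
```

View pics/w7.png

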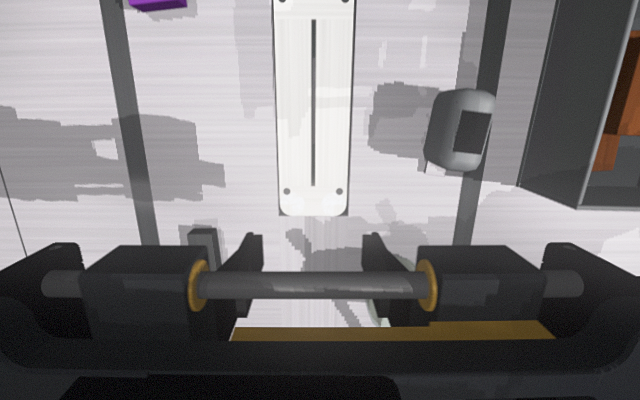

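The plate lies in the throat with its far end neatly at the lip at (313,215). Next: press on the near end with shut fingers.

```bash
python3 -m inch '[[0,[0,0,-55],[0,0,0]],[0,[0,0,-55],[0,0,0]],[0,[15,0,-50],[0,0.5,0]],[0,[40,-1,-20],[0,0,0]],[0,[15,0,0],[0,0,0]],[0,[0,0,0],[0,0,0]]]'; python3 -c "
from h import *
go(486,-8.5,12,90)"
```

```text
time: 20.55
position: [0.4694, -0.0071, 0.0397]
tool_rot: [-0.002, 0.711, 0.004, 0.703]
ft_force: [-0.2, -0.1, 0.9]
grip_width: 0.0013
k 0 turn [ 0.4 -0.6 -0.2] shift after turn [27.7 -1.4 16.6] shift now [27.5 -1.6 16.9]
k 180 turn [-179.6    0.2   -1. ] shift after turn [ 27.7   1.4 -16.6] shift now [27.5 -1.6 16.9]
now [469.4  -7.1  39.7] jaw yaw 90.4 tx [-0.011  0.003 -1.   ] q [-0.25  0.66  1.95 -0.    0.54 -1.83] F [-0.2 -0.1  0.9] w 1.3 t 20.55
```

```bash
python3 -m inch '[[0,[12,-1.5,17],[0,-0.6,0]],[0,[12,0,0],[0,0,0]],[0,[0,0,0],[0,0,0]]]'; python3 -m inch '[[0,[5,0,0],[0,0,0]],[0,[3,0,0],[0,0,0]]]'; python3 -m inch '[[0,[3,0,0],[0,0,0]],[0,[2,0,0],[0,0,0]]]'
```

```text
time: 20.92
position: [0.4887, -0.0087, 0.0148]
tool_rot: [-0.002, 0.706, 0.003, 0.708]
ft_force: [0.1, -0.1, 0.2]
grip_width: 0.0006
time: 21.18
position: [0.4892, -0.0087, 0.0067]
tool_rot: [-0.002, 0.706, 0.003, 0.709]
ft_force: [-0.3, 0.5, 0.3]
grip_width: 0.0006
time: 21.42
position: [0.4892, -0.0087, 0.0016]
tool_rot: [-0.002, 0.706, 0.003, 0.709]
ft_force: [-0.9, 0.2, 9.0]
grip_width: 0.0004
```

```bash
python3 -m inch '[[0,[2,0,0],[0,0,0]],[0,[1.5,0,0],[0,0,0]]]'; python3 -m inch '[[0,[1.5,0,0],[0,0,0]],[0,[0.5,0,0],[0,0,0]]]'
```

```text
time: 21.68
position: [0.4893, -0.0087, 0.0002]
tool_rot: [-0.002, 0.705, 0.003, 0.709]
ft_force: [-3.3, 0.7, 22.4]
grip_width: 0.0006
time: 21.92
position: [0.4893, -0.0087, 0.0005]
tool_rot: [-0.003, 0.705, 0.003, 0.71]
ft_force: [-0.5, 0.2, -0.4]
grip_width: 0.0008
```

```bash
python3 -m inch '[[0,[1.5,0,0],[0,0,0]]]'; python3 -m inch '[[0,[1.5,0,0],[0,0,0]]]'; python3 -m inch '[[0,[1.5,0,0],[0,0,0]]]'
```

```text
time: 22.05
position: [0.4894, -0.0088, 0.0003]
tool_rot: [-0.003, 0.704, 0.003, 0.71]
ft_force: [-2.6, 1.0, 21.1]
grip_width: 0.0001
time: 22.18
position: [0.4894, -0.0087, 0.0003]
tool_rot: [-0.003, 0.704, 0.003, 0.71]
ft_force: [-2.5, -0.4, 19.3]
grip_width: 0.0006
time: 22.3
position: [0.4894, -0.0087, 0.0003]
tool_rot: [-0.003, 0.704, 0.003, 0.71]
ft_force: [-2.2, 0.2, 17.3]
grip_width: 0.0009
```

The fingers meet a rigid stop at z = 0.3 mm, and the table contact earlier read 0.2 mm, so the near end is flush. Retreat and look.

```bash
python3 -m inch '[[0,[-30,0,0],[0,0.5,0]],[0,[-55,0,20],[0,0,0]],[0,[-40,0,55],[0,0,0]],[0,[0,0,60],[0,0,0]],[0,[0,0,58],[0,0,0]],[0,[0,0,20],[0,0,0]],[0,[0,0,0],[0,0,0]]]'; python3 - <<'E'
from h import *
p=imaging.camera_params("wrist");im=save("wrist","w8")
print(fit(im,p,[583,-7.5,.6],210,64,0,0,rng=(8,6,3)),fit(im,p,[583,-7.5,.6],213,68,0,1,rng=(8,6,3)))
t=save("top","t8");s=save("side","s8")
b=cv2.resize(s[160:260,250:390],None,fx=2.8,fy=2.8,interpolation=2);c=cv2.resize(t[90:290,180:500],(408,255))
c=cv2.copyMakeBorder(c,0,25,0,0,0);cv2.imwrite("pics/f8.png",np.vstack([cv2.copyMakeBorder(im[:310],0,0,80,80,0),np.hstack([b[:280,:392],c])])[:,:,::-1])
go(680,-7,100,90)
E
```

```text
time: 23.18
position: [0.7038, -0.0064, 0.1249]
tool_rot: [-0.002, 0.708, 0.003, 0.706]
ft_force: [-0.8, 0.9, 0.5]
grip_width: 0.0005
(array([ 5.858e+02, -6.500e+00,  5.000e-01]), np.float64(22.5)) (array([ 5.898e+02, -6.800e+00,  3.000e-01]), np.float64(6.0))
k 0 turn [ 0.4 -0.3 -0.1] shift after turn [ 25.   -0.7 -21.1] shift now [ 25.1  -0.6 -21. ]
k 180 turn [-179.6    0.2   -0.5] shift after turn [25.   0.7 21.1] shift now [ 25.1  -0.6 -21. ]
now [701.1  -6.3 125. ] jaw yaw 90.4 tx [-0.006  0.002 -1.   ] q [-0.17  0.74  1.3   0.    1.11 -1.75] F [-0.7  0.3 -0.5] w 0.4 t 23.325
```

View pics/f8.png

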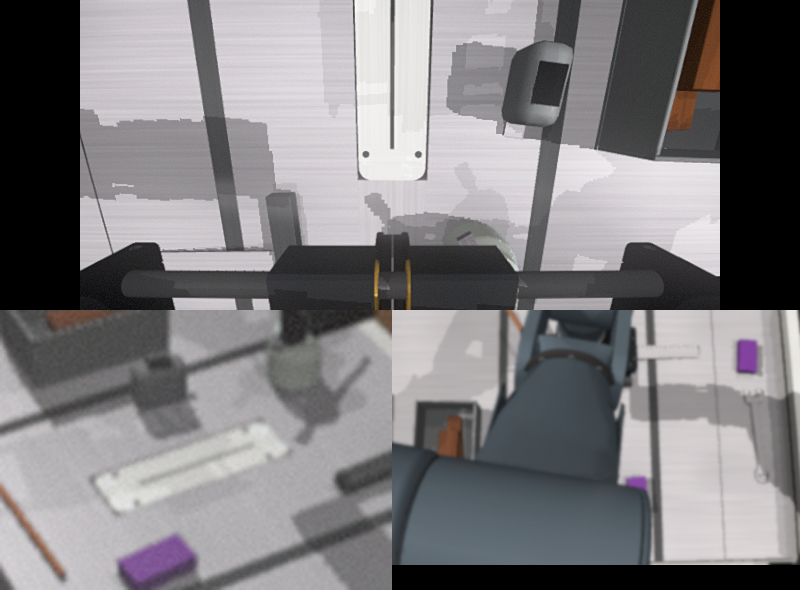

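The plate looks flush all round: wrist view (357–427, 0–180), side view (95–290, 425–510). Both offcuts show in the bin. One light touch near the far end will check its height.

```bash
python3 -m inch '[[0,[0,9,-55],[0,0,0]],[0,[45,9,-6],[0,0,0]],[0,[45,0,0],[0,0,0]],[0,[20,0,0],[0,0,0]],[0,[0,0,0],[0,0,0]]]'; python3 -m inch '[[0,[5,0,0],[0,0,0]],[0,[4,0,0],[0,0,0]],[0,[2,0,0],[0,0,0]]]'
```

```text
time: 23.95
position: [0.6298, 0.0121, 0.0145]
tool_rot: [-0.001, 0.711, 0.003, 0.703]
ft_force: [0.4, 0.7, 0.2]
grip_width: 0.0004
time: 24.32
position: [0.6306, 0.0117, 0.0059]
tool_rot: [-0.002, 0.71, 0.003, 0.704]
ft_force: [0.4, -0.3, 1.0]
grip_width: 0.0002
```

```bash
python3 -m inch '[[0,[3,0,0],[0,0,0]],[0,[2,0,0],[0,0,0]]]';python3 -m inch '[[0,[2,0,0],[0,0,0]],[0,[1.5,0,0],[0,0,0]]]';python3 -m inch '[[0,[1.5,0,0],[0,0,0]]]'
```

```text
time: 24.58
position: [0.6313, 0.0116, 0.0015]
tool_rot: [-0.002, 0.709, 0.003, 0.705]
ft_force: [0.1, -0.6, -0.4]
grip_width: 0.0006
time: 24.82
position: [0.6315, 0.0116, 0.0004]
tool_rot: [-0.002, 0.709, 0.003, 0.705]
ft_force: [-3.8, 0.2, 13.6]
grip_width: 0.0002
time: 24.95
position: [0.6315, 0.0116, 0.0004]
tool_rot: [-0.002, 0.709, 0.003, 0.705]
ft_force: [-2.7, -0.0, 8.3]
grip_width: 0.001
```

Contact is at z = 0.4 mm here as well, so the plate is flush. Retreat and hand in.

```bash
python3 -m inch '[[0,[-40,0,0],[0,0,0]],[0,[-55,0,0],[0,0,0]],[0,[-50,0,0],[0,0,0]],[0,[0,0,0],[0,0,0]],[0,[0,0,0],[0,0,0]]]'; python3 -c "
from h import *
print(robot.hand_in())"
```

```text
time: 25.58
position: [0.6318, 0.0115, 0.1485]
tool_rot: [-0.002, 0.71, 0.003, 0.704]
ft_force: [-1.2, 0.4, -0.0]
grip_width: 0.0007
the job is handed in; nothing more can be done
None
```

The job is done and was handed in at about 25.6 s, well under the 72 s limit. Both brown offcuts are in the scrap bin. The throat plate is back with its tongue under the lip, and its near end is pressed past the spring clip.

- **Flush check:** pressing on the plate met a firm stop at z = 0.3 mm near the near end and 0.4 mm towards the far end. The fingers touched the saw table itself at 0.2 mm, so the plate reads flush at both places. I did not press right at the far edge, to stay clear of the glue jar. The last wrist and side pictures also show the plate level with the table.
- **Other things:** I moved nothing else on purpose, and nothing looked moved in the last pictures. They did not show every item fully, because the arm hid part of the top view.
- **One slip:** while lowering to grip the plate, the fingertips pressed the table with about 43 N. That was the fingers, not the arm or the gripper's body, and it is far below the 120 N wrist limit.
- **A failed check:** after seating, fitting the throat's outline to the last wrist picture gave a weak, unreliable result (score 6, against 40 when it was open). That is expected with the plate in it, so I did not rely on it.

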